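Put the loupe into the dust case and slide its hatch shut onto the seal

TASK

Put the black watchmaker's loupe away: stand it upright on the floor of the open bay of the long, low dust case. Then slide the case's hatch along its rails until it closes under the hooded end frame, pressed firmly into the sprung rubber seal hidden there so that it still bears on the seal once you let go, but do not ram it or press harder than it needs. Leave the two parts jars and the small screwdriver where they are.

Things in the scene. Friction and masses are not known exactly. Their poses are not given: they have to be found in the camera images.
- loupe: Black eye loupe, a round tapered barrel 38 mm across its wide foot and 30 mm tall, 0.04 kg, loose, standing upright on the bench. Origin: centre of its underside; z up along the barrel. It may change places with the two jars.
- case: Fixed plywood dust case, long and low: 140 mm along its x, y from -165 to +168 mm, 57 mm high without the pull bar. Origin on the bench, x across, y along the rails, z up; the hatch CLOSES towards -y. Walls 7 mm. Aluminium rails on the long sides reach z = 54 mm and inward to x = -60 and +60 mm. A fixed roof covers y +10 to +168 mm; the open bay lies at the -y end (see bay_floor).
- end_frame: Dark steel end board and hood at the -y end; origin and axes as the case's. Hood: y = -165 to -109 mm, top at z = 57 mm. Under it, out of sight, a sprung rubber seal faces +y. It is set differently on each case: its free face lies anywhere from y = -114 to -142 mm, so where the hatch meets it must be felt. It yields about 4 N per mm (6.5 mm at most) and is damaged above 16 N.
- hatch: Sliding hatch, clear panel in an aluminium frame, 126 (x) by 156 (y) by 5 mm, moving only along the case's y. Origin: centre of the panel's underside, 44 mm above the bench; leading edge 78 mm from it towards -y. Starts with that edge at y = -15 to +8 mm of the case. The rails rub with about 6 N and hold it where left: a push of 11 to 14 N in all seats it on the seal, above 22 N damages the seal.
- pull_bar (a point): Centre of the hatch's upright pull bar, an aluminium bar in the middle of the hatch: 70 mm along x, 12 mm thick along y, 24 mm tall (z = 49 to 73 mm above the bench). It can be pushed on its +y face with closed fingertips or pinched from above across its 12 mm.
- parts_jar_1: Clear screw-top jar with black cap, 37 mm across, 52 mm tall, loose; bystander. Origin: centre of its underside.
- parts_jar_2: Clear screw-top jar with white cap, 41 mm across, 58 mm tall, loose; bystander. Origin: centre of its underside.
- driver_silver: Small silver screwdriver with a dark end, 95x14x14 mm, lying loose on the bench beyond the jars; bystander. Origin: under its middle.
- bay_floor (a point): Point on the grey felt-lined bay floor, at x = 0, y = -50 mm of the case's frame, 5.6 mm above the bench; axes as the case's. The bay inside: x = -63 to +63 mm, y = -158 to +10 mm in the case's frame. From above, the hood covers it up to y = -109 mm and the hatch covers it from its leading edge on.
Not all that is in view belongs to the job. What is shaped like the loupe but yellow is not meant.

How it is judged:
On the way, in this order (a step that is already met when the one before it is completed fails the run):
1. the loupe stands upright on the floor of the bay, let go (x of loupe in the frame of case between -0.06 and 0.06 m and y of loupe in the frame of case between -0.158 and 0.01 m and z of loupe in the frame of case below 0.01 m and angle between loupe's own z axis and vertical below 0.2 rad and contact force between the fingers and loupe below 0.1 N), for 0.2 s.
2. the hatch is pushed along its rails into the seal under the hood (contact force between hatch and end_frame above 1.5 N), for 0.2 s.
At the end, for the whole second after the job is handed in: The loupe stands upright (within 0.2 rad) and at rest on the floor of the bay, and the hatch, let go and at rest, still bears on the seal under the hood of the end frame with more than 1.5 N (contact force between hatch and end_frame above 1.5 N and x of loupe in the frame of case between -0.06 and 0.06 m and y of loupe in the frame of case between -0.158 and 0.01 m and z of loupe in the frame of case below 0.01 m and angle between loupe's own z axis and vertical below 0.2 rad and linear speed of loupe below 0.02 m/s and linear speed of hatch below 0.005 m/s); the robot touches nothing.
It fails at once if the hatch rams or crushes the seal (more than 16 N on it) (contact force between hatch and end_frame above 16 N).
It fails at once if a jar or the screwdriver is moved more than 30 mm (distance of any of parts_jar_1, parts_jar_2, driver_silver from where it was at the start of the episode above 0.03 m).
It also fails if it takes over 54 s, if anything falls off the work surface, if the arm or the gripper's body presses on something with over 40 N, if the wrist force passes 120 N, or if a joint passes its speed limit or range.

ROBOT

A 6-joint arm with a two-finger parallel gripper is mounted at the origin on a cart in front of the work surface, level with it; the furniture and walls round the work are solid. World frame = base frame: x ahead of the robot, y to its left, z up, the work surface at z = 0. Lengths are in m, angles in rad, forces in N, time in s.
With the tool pointing down it reaches from about 0.25 to 0.725 m from the base axis. Payload 9.7 kg.
Tool frame: the origin (TCP) lies on the centre line of the jaws, within the pads' length; the fingertips stand 19 mm ahead of it and the grasp point (between the pads) is the TCP; x points along the fingers, y is the direction in which the jaws open and shut, and the axes are right-handed (so a half turn about x gives the same grasp; the last joint's range is limited). The gripper opens to 85 mm and grips with 20 to 120 N. Pads are 22 mm wide; open, the fingers measure 114 mm over their backs; the gripper's body (76 mm by 85 mm) begins 54 mm behind the grasp point. The pads swing forward as they close: fully open they stand 13 mm farther back than shut.
Start: joints at [1.125, 0.087, 0.176, 1.66, 0, 1.571], TCP at [0.237, 0.496, 0.25] pointing down, gripper open.
Joint ranges: [-3.13, 3.13], [-0.85, 1.81], [-1.15, 1.24], [-2.2, 2.28], [-1.44, 1.52], [-3.14, 3.14]. Speed limits (rad/s): [2.22, 2.22, 2.57, 3.14, 3.14, 3.14].

INTERFACE

Orientations are given as a 3x3 rotation matrix whose columns are the frame's x, y, z axes.
In Python, from cell import telemetry, imaging, order gives the robot as it stands. The module is installed in compiled form; this text tells all that it offers.
- The arm moves only by the shell command python3 -m pendant 'ROWS'. ROWS is JSON, a list of rows, each an object with "dr": the turn, a rotation vector about the tool's x, y, z in rad, a list of three; "linear": the shift along the tool's x, y, z in mm, a list of three; "hand": the opening, from 0 (shut) to 1 (fully open). In form: [{"dr": [wx, wy, wz], "linear": [dx, dy, dz], "hand": hand}, ...]. A call has exactly 5 rows; each row shifts and turns the commanded pose from where the row before left it, along the tool's axes as they then stand; what a row does not reach is not made up. A row lasts 1/10 s, in which the tool goes at most 50 mm and 8.59 degrees, less where a joint would pass 70% of its speed; a pose out of reach is approached as far as the arm can. A call is refused whole if a number of a shift passes 50 or a number of a turn 0.15, either way. A call with a gripper value outside its range is refused whole. The fingers move at their own pace and stop on an object; the grip force is fixed at half the most. Time passes only in rows, so rows that do not move let the fingers close, or fill a call up. It gives the time, the measured TCP pose, the force and the opening at its end, in the units of the state.
- telemetry.state(): the state, without advancing time (a new reading comes with each control period).
- imaging.capture(name): name is "scene" or "top" or "wrist"; returns the picture (420x560x3 uint8, red, green, blue); there is no depth.
- imaging.camera_info(name): a dict with "camera_matrix" (3x3 intrinsics, pixels), "rvec" (rotation vector, rad) and "tvec" (3), from world to camera coordinates, as OpenCV has them. Camera axes: x right, y down, z forward; pixel columns grow to the right and rows downward; lengths in m; the calibration is good to about 2 mm. The wrist camera is an equidistant fisheye: a pixel r from the principal point sees the ray r / f radians off the axis. A picture is of the moment at which its call begins: read the wrist's pose just before it. camera_info takes no time and is no camera call; for the wrist camera it gives the pose at the moment of the call.
- order.hand_in(): hands the job in, once; it reports no verdict.
The state is a dict: "time": time; "joint_positions": joint angles; "joint_velocities": joint speeds; "tau": joint torques, N m; "ee_pos": TCP position; "tool_rot": TCP orientation; "force": force on the tool from outside, world axes, zero at the start; "ft_torque": the same for the moment, N m; "width": finger opening in m.
Only numpy, scipy, OpenCV 4.12 (cv2) and the standard library are available. Lean on these libraries where they do the work, as an engineer would, in place of code of your own. Each camera call takes 0.05 s, during which the arm holds its last target.

## Working session

There is one attempt and no reset: what is moved stays moved. The work goes in short steps, Python scripts to look and compute and a shell command to move; the robot and the scene stay as the last step left them, time stands still between calls to the robot, and variables do not carry over. Pictures are saved under pics/ and viewed, and the job is handed in when it is done.

```bash
mkdir -p pics; cat > h.py <<'E'
import numpy as np,cv2
from cell import telemetry,imaging,order
def cap(n,f):
    im=imaging.capture(n); cv2.imwrite('pics/'+f,im[:,:,::-1]); return im
E
python3 - <<'E'
from h import *
print(telemetry.state())
for n in('scene','top'):
    cap(n,n+'0.png'); print(imaging.camera_info(n))
print(telemetry.state()['time'])
E
```

```text
{'time': 0.0, 'joint_positions': array([1.12500488e+00, 8.74327672e-02, 1.75100143e-01, 1.65979915e+00,
       9.88665861e-06, 1.57081147e+00]), 'joint_velocities': array([0.00119026, 0.00174428, 0.00049892, 0.00130354, 0.00180979,
       0.00168635]), 'tau': array([-1.79231436e-03, -5.20399511e+01,  4.64798033e+01,  1.66562176e-02,
       -1.63733739e-04,  2.12645961e-05]), 'ee_pos': array([0.23704859, 0.4960534 , 0.24958063]), 'tool_rot': array([[-5.84728053e-04,  4.31185391e-01,  9.02263164e-01],
       [-1.20067075e-03,  9.02262365e-01, -4.31185787e-01],
       [-9.99999108e-01, -1.33544741e-03, -9.86643030e-06]]), 'force': array([-0.05467525, -0.5967405 ,  0.16459154]), 'ft_torque': array([ 0.00522845, -0.01652303,  0.02135528]), 'width': 0.08542268535798563}
{'camera_matrix': array([[427.210408  ,   0.        , 281.53934893],
       [  0.        , 427.210408  , 208.30539663],
       [  0.        ,   0.        ,   1.        ]]), 'rvec': array([ 1.16407505, -2.03886656,  1.20333499]), 'tvec': array([0.31106795, 0.26649173, 0.55484708])}
{'camera_matrix': array([[536.65172648,   0.        , 282.45448073],
       [  0.        , 536.65172648, 204.38784856],
       [  0.        ,   0.        ,   1.        ]]), 'rvec': array([ 2.18486043, -2.20846914,  0.08210475]), 'tvec': array([0.05361415, 0.53549475, 1.11699362])}
0.1
```

View pics/scene0.png

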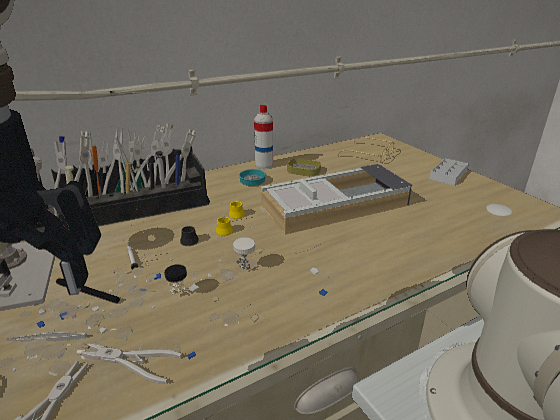

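View pics/top0.png

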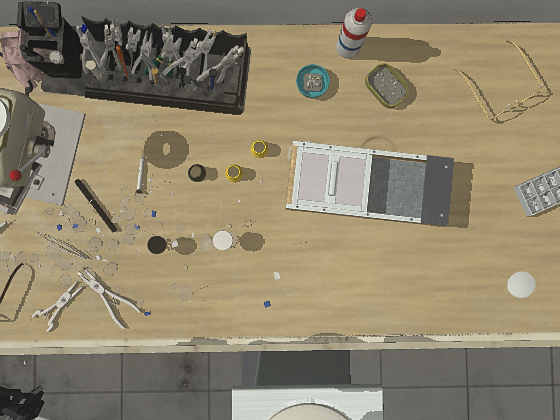

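```bash
python3 - <<'E'
import cv2
im=cv2.imread('pics/top0.png')
cv2.imwrite('pics/c1.png',cv2.resize(im[130:260,125:275],None,fx=4.6,fy=4.6,interpolation=cv2.INTER_CUBIC))
cv2.imwrite('pics/c2.png',cv2.resize(im[130:240,275:475],None,fx=4,fy=4,interpolation=cv2.INTER_CUBIC))
E
```

```text
(no output)
```

View pics/c1.png

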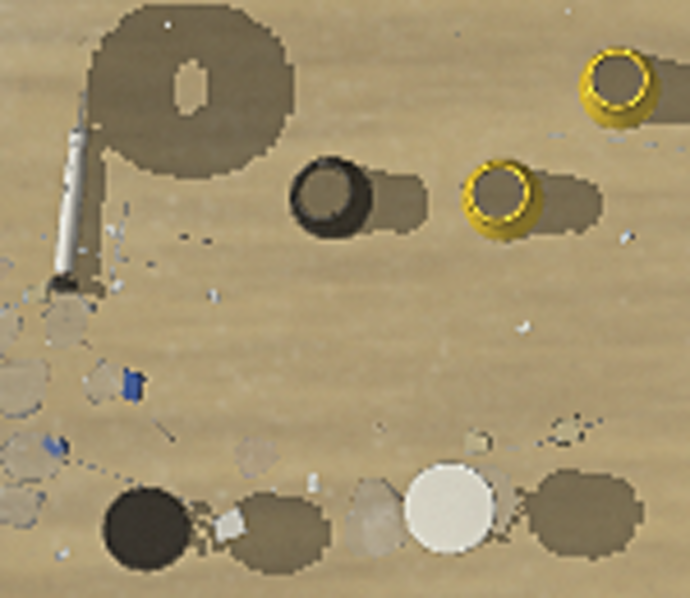

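View pics/c2.png

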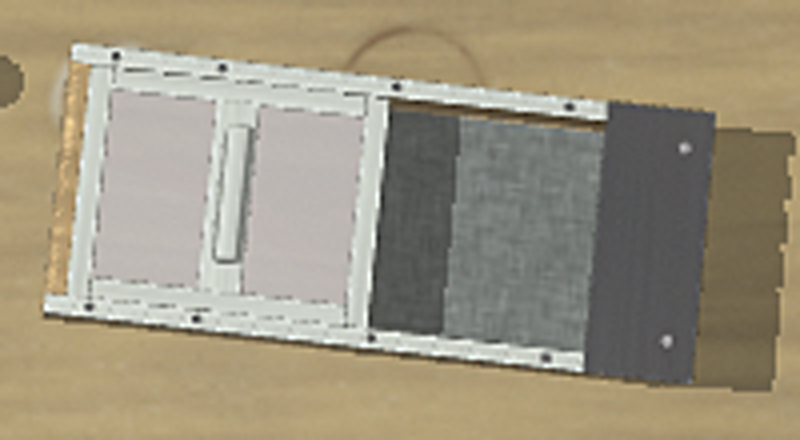

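```bash
cat >> h.py <<'E'
def ray(n,u,v,z):
    c=imaging.camera_info(n);R=cv2.Rodrigues(np.array(c['rvec']))[0];t=np.array(c['tvec']).ravel()
    K=np.array(c['camera_matrix']);d=R.T@np.linalg.inv(K)@[u,v,1.];o=-R.T@t
    return o+d*(z-o[2])/d[2]
def proj(n,P):
    c=imaging.camera_info(n)
    return cv2.projectPoints(np.array(P,float).reshape(-1,1,3),np.array(c['rvec']),np.array(c['tvec']),np.array(c['camera_matrix']),None)[0].reshape(-1,2)
E
python3 - <<'E'
from h import *
C1=lambda x,y,z:ray('top',125+(x+.5)/4.6-.5,130+(y+.5)/4.6-.5,z)
C2=lambda x,y,z:ray('top',275+(x+.5)/4-.5,130+(y+.5)/4-.5,z)
print('loupe foot',C1(331.5,198,0),'mid',C1(331,197,.01))
print('jar1',C1(148,529,.052),'jar2',C1(449,508,.058),'yel',C1(503,200,.0), 'y2',C1(620,88,0))
# fit case
obs=[((714,112),(70,-165,57)),((692,383),(-70,-165,57)),((608,101),(70,-109,57)),((583,372),(-70,-109,57)),((73,45),(70,168,54)),((45,312),(-70,168,54))]
W=np.array([C2(*p,q[2]/1e3)[:2] for p,q in obs]);L=np.array([q[:2] for p,q in obs])/1e3
print(W)
a=L-L.mean(0);b=W-W.mean(0);U,S,V=np.linalg.svd(a.T@b);D=np.diag([1,np.sign(np.linalg.det(U@V))]);R=(U@D@V).T
t=W.mean(0)-R@L.mean(0)
print('case t',t,'ang',np.arctan2(R[1,0],R[0,0])); print((L@R.T+t-W)*1e3)
for n,p in dict(barL=(235,124,.073),).items():pass
for p in [(252,125),(240,262),(217,262),(231,125)]:
    w=C2(*p,.073)[:2]; print('bar',R.T@(w-t))
for p in [(388,97),(370,330)]:
    w=C2(*p,.049)[:2]; print('lead',R.T@(w-t))
E
```

```text
loupe foot [0.60712205 0.23086183 0.        ] mid [0.60636438 0.22963163 0.01      ]
jar1 [0.45472546 0.30423425 0.052     ] jar2 [0.46250381 0.17103691 0.058     ] yel [0.60541926 0.15099518 0.        ] y2 [0.65762791 0.09597571 0.        ]
[[ 0.62615687 -0.30332597]
 [ 0.48719    -0.28778985]
 [ 0.63234773 -0.24884137]
 [ 0.4933944  -0.23220781]
 [ 0.66432259  0.02549114]
 [ 0.52702646  0.04147185]]
case t [ 0.57589268 -0.13244525] ang -0.11781010458264152
[[-0.14314229 -1.20320986]
 [-0.20584156 -0.28404555]
 [ 0.24811875 -0.07597974]
 [ 0.17186819 -0.25425599]
 [ 0.83122305  0.67145975]
 [-0.90222614  1.1460314 ]]
bar [0.03508742 0.07339994]
bar [-0.03453356  0.07245902]
bar [-0.03577722  0.08396278]
bar [0.03393837 0.08394563]
lead [0.06092349 0.00249446]
lead [-6.00050384e-02  9.51211524e-05]
```

```bash
cat >> h.py <<'E'
from scipy.spatial.transform import Rotation as Ro
CT=np.array([.5759,-.1324]);CA=-.1178
CR=np.array([[np.cos(CA),-np.sin(CA)],[np.sin(CA),np.cos(CA)]])
def Rt(th):
    c,s=np.cos(th),np.sin(th);return np.array([[0,c,s],[0,s,-c],[-1,0,0.]])
def plan(p,th=CA,n=5,s=None):
    s=s or telemetry.state();R=s['tool_rot'].copy();e=s['ee_pos']
    w=Ro.from_matrix(R.T@Rt(th)).as_rotvec()/n
    d=(np.array(p)-e)/n
    for i in range(n):
        print(np.round(w,4).tolist(),np.round(R.T@d*1e3,1).tolist()); R=R@Ro.from_rotvec(w).as_matrix()
def st():
    s=telemetry.state();e=s['ee_pos']
    print('t',round(s['time'],2),'p',np.round(e,4),'case',np.round(CR.T@(e[:2]-CT),4),'f',np.round(s['force'],2),'fy',round(float(CR[:,1]@s['force'][:2]),2),'w',round(s['width'],4),'yang',round(float(np.arctan2(s['tool_rot'][1,1],s['tool_rot'][0,1])),4),'xax',np.round(s['tool_rot'][:,0],4))
E
python3 - <<'E'
from h import *
plan((.607,.2304,.16),n=11)
E
```

```text
[0.113, 0.0001, 0.0001] [8.2, -7.3, 40.8]
[0.113, 0.0001, 0.0001] [8.2, -2.6, 41.3]
[0.113, 0.0001, 0.0001] [8.2, 2.0, 41.4]
[0.113, 0.0001, 0.0001] [8.1, 6.7, 40.9]
[0.113, 0.0001, 0.0001] [8.1, 11.2, 39.8]
[0.113, 0.0001, 0.0001] [8.1, 15.7, 38.3]
[0.113, 0.0001, 0.0001] [8.1, 19.9, 36.3]
[0.113, 0.0001, 0.0001] [8.1, 23.9, 33.8]
[0.113, 0.0001, 0.0001] [8.1, 27.5, 30.9]
[0.113, 0.0001, 0.0001] [8.1, 30.8, 27.6]
[0.113, 0.0001, 0.0001] [8.1, 33.7, 24.0]
```

```bash
python3 -m pendant '[{"dr":[0.113,0,0],"linear":[8,-7,41],"hand":1},{"dr":[0.113,0,0],"linear":[8,-3,41],"hand":1},{"dr":[0.113,0,0],"linear":[8,2,41],"hand":1},{"dr":[0.113,0,0],"linear":[8,7,41],"hand":1},{"dr":[0.113,0,0],"linear":[8,11,40],"hand":1}]'
python3 -m pendant '[{"dr":[0.113,0,0],"linear":[8,16,38],"hand":1},{"dr":[0.113,0,0],"linear":[8,20,36],"hand":1},{"dr":[0.113,0,0],"linear":[8,24,34],"hand":1},{"dr":[0.113,0,0],"linear":[8,28,31],"hand":1},{"dr":[0.113,0,0],"linear":[8,31,28],"hand":1}]'
python3 - <<'E'
from h import *
st();plan((.607,.2304,.11),n=5)
E
```

```text
time: 0.6
ee_pos: [0.4062, 0.3744, 0.2097]
tool_rot: [[-0.0, 0.85, 0.527], [-0.0, 0.527, -0.85], [-1.0, -0.0, 0.0]]
force: [0.2, 1.1, -0.2]
width: 0.0853
time: 1.1
ee_pos: [0.5753, 0.2539, 0.1695]
tool_rot: [[-0.001, 1.0, -0.01], [-0.0, -0.01, -1.0], [-1.0, -0.001, 0.0]]
force: [1.2, 0.9, 0.0]
width: 0.0855
t 1.1 p [0.5753 0.2539 0.1695] case [-0.046   0.3836] f [1.24 0.86 0.04] fy 1.0 w 0.0855 yang -0.0097 xax [-6.e-04 -2.e-04 -1.e+00]
[0.0216, 0.0001, 0.0001] [11.9, 6.4, 4.6]
[0.0216, 0.0001, 0.0001] [11.9, 6.5, 4.5]
[0.0216, 0.0001, 0.0001] [11.9, 6.6, 4.4]
[0.0216, 0.0001, 0.0001] [11.9, 6.7, 4.2]
[0.0216, 0.0001, 0.0001] [11.9, 6.8, 4.1]
```

```bash
python3 -m pendant '[{"dr":[0.021,0,0],"linear":[11,6,4.5],"hand":1},{"dr":[0.021,0,0],"linear":[11,6.5,4.5],"hand":1},{"dr":[0.021,0,0],"linear":[11,6.5,4.5],"hand":1},{"dr":[0.021,0,0],"linear":[11,6.5,4],"hand":1},{"dr":[0.02,0,0],"linear":[11,6.5,4],"hand":1}]'
python3 - <<'E'
from h import *
st();cap('wrist','w1.png');print(imaging.camera_info('wrist'));st();cap('top','t1.png')
E
```

```text
time: 1.6
ee_pos: [0.6051, 0.2326, 0.1146]
tool_rot: [[0.0, 0.994, -0.109], [0.0, -0.109, -0.994], [-1.0, 0.0, -0.0]]
force: [0.4, 0.4, -0.4]
width: 0.0854
t 1.6 p [0.6051 0.2326 0.1146] case [-0.0139  0.3659] f [ 0.38  0.44 -0.36] fy 0.48 w 0.0854 yang -0.1091 xax [ 0.e+00  1.e-04 -1.e+00]
{'camera_matrix': array([[325.1922621 ,   0.        , 279.68786528],
       [  0.        , 325.1922621 , 209.68426143],
       [  0.        ,   0.        ,   1.        ]]), 'rvec': array([-2.84406736,  0.15690658,  0.0260152 ]), 'tvec': array([-0.57631751,  0.2863683 ,  0.3337376 ])}
t 1.65 p [0.6053 0.2316 0.1124] case [-0.0136  0.3649] f [-0.   -1.07 -1.45] fy -1.06 w 0.0852 yang -0.1111 xax [-0.0019 -0.0011 -1.    ]
```

View pics/w1.png

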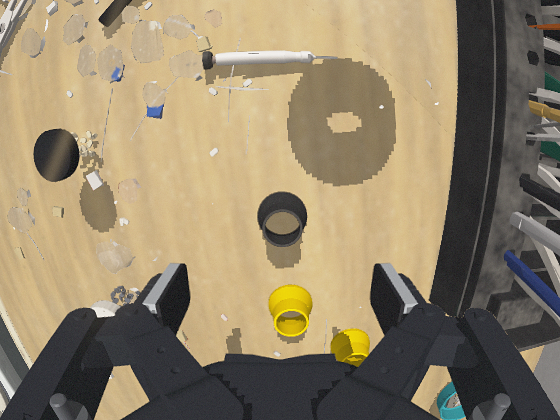

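```bash
python3 - <<'E'
from h import *
cv2.imwrite('pics/w1c.png',cv2.resize(cv2.imread('pics/w1.png')[170:270,220:350],None,fx=6,fy=6,interpolation=cv2.INTER_CUBIC))
K=np.array([[325.192,0,279.688],[0,325.192,209.684],[0,0,1]]);R=cv2.Rodrigues(np.array([-2.84406736,.15690658,.0260152]))[0];t=np.array([-.57631751,.2863683,.3337376])
def wr(u,v,z):
    p=cv2.fisheye.undistortPoints(np.array([[[u,v]]],float),K,np.zeros(4)).ravel()
    d=R.T@[p[0],p[1],1];o=-R.T@t;return o+d*(z-o[2])/d[2]
for u,v in[(258,217),(307,217),(282,192),(282,241),(282,216.5)]:print(wr(u,v,0))
E
```

```text
[0.58874501 0.23014171 0.        ]
[0.62591637 0.22603562 0.        ]
[0.60906521 0.2476113  0.        ]
[0.60481154 0.20850906 0.        ]
[0.6069873  0.22854077 0.        ]
```

View pics/w1c.png

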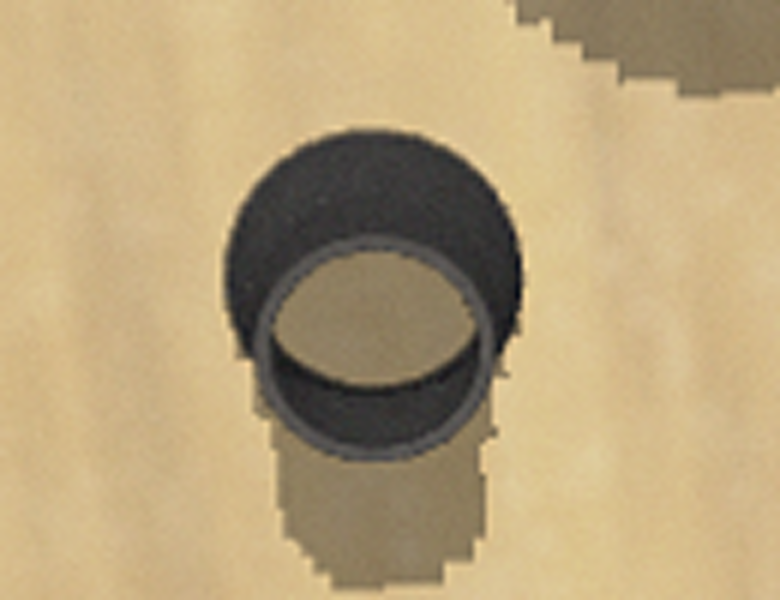

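```bash
python3 - <<'E'
from h import *
st();plan((.607,.2300,.024),n=5)
E
```

```text
t 1.7 p [0.6048 0.2318 0.1132] case [-0.0141  0.3651] f [-0.05 -1.11 -0.38] fy -1.1 w 0.0853 yang -0.1097 xax [-0.0023 -0.001  -1.    ]
[0.0016, 0.0003, 0.0004] [17.8, 0.5, 0.3]
[0.0016, 0.0003, 0.0004] [17.8, 0.5, 0.3]
[0.0016, 0.0003, 0.0004] [17.8, 0.5, 0.3]
[0.0016, 0.0003, 0.0004] [17.8, 0.5, 0.3]
[0.0016, 0.0003, 0.0004] [17.8, 0.5, 0.3]
```

```bash
python3 -m pendant '[{"dr":[0.0015,0,0],"linear":[20,0.5,0.3],"hand":1},{"dr":[0.0015,0,0],"linear":[20,0.5,0.3],"hand":1},{"dr":[0.0015,0,0],"linear":[20,0.5,0.3],"hand":1},{"dr":[0.0015,0,0],"linear":[18,0.5,0.3],"hand":0.8},{"dr":[0,0,0],"linear":[10,0.4,0.3],"hand":0.6}]'
python3 - <<'E'
from h import *
st();plan((.607,.2300,.024),n=2)
E
```

```text
time: 2.2
ee_pos: [0.6067, 0.2306, 0.0261]
tool_rot: [[-0.001, 0.993, -0.114], [-0.0, -0.114, -0.993], [-1.0, -0.001, 0.0]]
force: [-0.7, 0.0, 0.7]
width: 0.059
t 2.2 p [0.6067 0.2306 0.0261] case [-0.0121  0.3641] f [-0.69  0.03  0.66] fy -0.05 w 0.059 yang -0.1142 xax [-1.2e-03 -4.0e-04 -1.0e+00]
[0.0018, 0.0002, 0.0006] [1.1, 0.2, 0.3]
[0.0018, 0.0002, 0.0006] [1.1, 0.2, 0.3]
```

```bash
python3 -m pendant '[{"dr":[0,0,0],"linear":[0.5,0.2,0.5],"hand":0.4},{"dr":[0,0,0],"linear":[0,0,0],"hand":0.2},{"dr":[0,0,0],"linear":[0,0,0],"hand":0.2},{"dr":[0,0,0],"linear":[0,0,0],"hand":0.2},{"dr":[0,0,0],"linear":[0,0,0],"hand":0.2}]'
python3 - <<'E'
from h import *
st()
E
```

```text
time: 2.7
ee_pos: [0.6079, 0.2301, 0.0274]
tool_rot: [[0.001, 0.993, -0.115], [0.0, -0.115, -0.993], [-1.0, 0.001, -0.0]]
force: [-0.3, 0.2, 0.2]
width: 0.0308
t 2.7 p [0.6079 0.2301 0.0274] case [-0.0109  0.3637] f [-0.26  0.15  0.22] fy 0.12 w 0.0308 yang -0.115 xax [ 9.e-04  3.e-04 -1.e+00]
```

```bash
python3 -m pendant '[{"dr":[0,0,0],"linear":[-10,0,0],"hand":0.2},{"dr":[0,0,0],"linear":[-25,0,0],"hand":0.2},{"dr":[0,0,0],"linear":[-30,0,0],"hand":0.2},{"dr":[0,0,0],"linear":[-30,0,0],"hand":0.2},{"dr":[0,0,0],"linear":[-20,0,5],"hand":0.2}]'
python3 - <<'E'
from h import *
st();w=CR@[0,-.055]+CT;print(w);plan((*w,.15),n=10)
E
```

```text
time: 3.2
ee_pos: [0.6075, 0.2255, 0.1452]
tool_rot: [[0.003, 0.993, -0.114], [0.001, -0.114, -0.993], [-1.0, 0.003, -0.002]]
force: [-0.2, -0.9, -0.4]
width: 0.0303
t 3.2 p [0.6075 0.2255 0.1452] case [-0.0107  0.3591] f [-0.21 -0.88 -0.35] fy -0.9 w 0.0303 yang -0.1145 xax [ 0.0029  0.0012 -1.    ]
[ 0.56943597 -0.18701883]
[0.0003, -0.0002, -0.0003] [-0.5, 0.9, 41.4]
[0.0003, -0.0002, -0.0003] [-0.5, 0.9, 41.4]
[0.0003, -0.0002, -0.0003] [-0.5, 1.0, 41.4]
[0.0003, -0.0002, -0.0003] [-0.5, 1.0, 41.4]
[0.0003, -0.0002, -0.0003] [-0.5, 1.0, 41.4]
[0.0003, -0.0002, -0.0003] [-0.5, 1.0, 41.4]
[0.0003, -0.0002, -0.0003] [-0.5, 1.0, 41.4]
[0.0003, -0.0002, -0.0003] [-0.5, 1.0, 41.4]
[0.0003, -0.0002, -0.0003] [-0.5, 1.0, 41.4]
[0.0003, -0.0002, -0.0003] [-0.5, 1.1, 41.4]
```

```bash
python3 -m pendant '[{"dr":[0,0,0],"linear":[0,1,25],"hand":0.2},{"dr":[0,0,0],"linear":[0,1,40],"hand":0.2},{"dr":[0,0,0],"linear":[0,1,45],"hand":0.2},{"dr":[0,0,0],"linear":[0,1,45],"hand":0.2},{"dr":[0,0,0],"linear":[0,1,45],"hand":0.2}]'
python3 -m pendant '[{"dr":[0,0,0],"linear":[0,1,45],"hand":0.2},{"dr":[0,0,0],"linear":[0,1,45],"hand":0.2},{"dr":[0,0,0],"linear":[0,1,45],"hand":0.2},{"dr":[0,0,0],"linear":[0,1,40],"hand":0.2},{"dr":[0,0,0],"linear":[0,1,25],"hand":0.2}]'
python3 - <<'E'
from h import *
st();w=CR@[0,-.055]+CT;plan((*w,.10),n=5);cap('wrist','w2.png');cap('top','t2.png')
E
```

```text
time: 3.7
ee_pos: [0.5887, 0.0242, 0.1429]
tool_rot: [[0.001, 0.993, -0.114], [0.0, -0.114, -0.993], [-1.0, 0.001, -0.0]]
force: [0.8, -0.4, -0.1]
width: 0.0311
time: 4.2
ee_pos: [0.5705, -0.1763, 0.1429]
tool_rot: [[0.001, 0.993, -0.117], [-0.001, -0.117, -0.993], [-1.0, 0.001, 0.001]]
force: [0.3, 1.1, -0.2]
width: 0.0308
t 4.2 p [ 0.5705 -0.1763  0.1429] case [-0.0002 -0.0442] f [ 0.3   1.07 -0.16] fy 1.1 w 0.0308 yang -0.1169 xax [ 1.e-03 -7.e-04 -1.e+00]
[0.0002, 0.0001, -0.0002] [8.6, 0.0, 2.1]
[0.0002, 0.0001, -0.0002] [8.6, 0.0, 2.2]
[0.0002, 0.0001, -0.0002] [8.6, 0.0, 2.2]
[0.0002, 0.0001, -0.0002] [8.6, 0.0, 2.2]
[0.0002, 0.0001, -0.0002] [8.6, 0.0, 2.2]
```

View pics/w2.png

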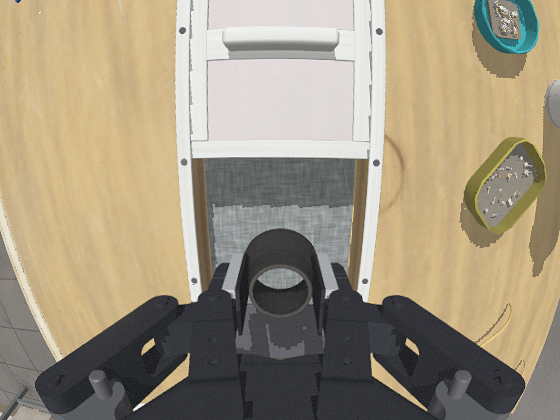

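View pics/t2.png

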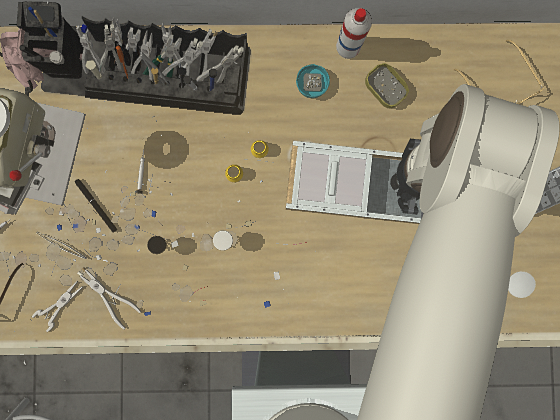

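```bash
python3 - <<'E'
from h import *
st();w=CR@[0,-.052]+CT;plan((*w,.04),n=5)
E
```

```text
t 4.3 p [ 0.5706 -0.1766  0.1426] case [-0.0001 -0.0445] f [-0.02  0.01 -0.02] fy 0.0 w 0.0308 yang -0.1187 xax [ 7.e-04 -8.e-04 -1.e+00]
[-0.0002, 0.0001, -0.0002] [20.5, 0.0, 1.5]
[-0.0002, 0.0001, -0.0002] [20.5, 0.0, 1.5]
[-0.0002, 0.0001, -0.0002] [20.5, 0.0, 1.5]
[-0.0002, 0.0001, -0.0002] [20.5, 0.0, 1.5]
[-0.0002, 0.0001, -0.0002] [20.5, 0.0, 1.5]
```

```bash
python3 -m pendant '[{"dr":[0,0,0],"linear":[15,0,2],"hand":0.2},{"dr":[0,0,0],"linear":[25,0,2],"hand":0.2},{"dr":[0,0,0],"linear":[25,0,2],"hand":0.2},{"dr":[0,0,0],"linear":[25,0,1.5],"hand":0.2},{"dr":[0,0,0],"linear":[11,0,0],"hand":0.2}]'
python3 - <<'E'
from h import *
st()
E
```

```text
time: 4.8
ee_pos: [0.5689, -0.1795, 0.0376]
tool_rot: [[-0.004, 0.994, -0.113], [0.001, -0.113, -0.994], [-1.0, -0.004, -0.001]]
force: [-0.3, 0.7, -0.3]
width: 0.0309
t 4.8 p [ 0.5689 -0.1795  0.0376] case [-0.0015 -0.0476] f [-0.29  0.71 -0.28] fy 0.67 w 0.0309 yang -0.1136 xax [-0.0036  0.0012 -1.    ]
```

```bash
python3 -m pendant '[{"dr":[0,0,0],"linear":[0,0,0],"hand":0.2},{"dr":[0,0,0],"linear":[1,0,0],"hand":0.2},{"dr":[0,0,0],"linear":[1,0,0],"hand":0.2},{"dr":[0,0,0],"linear":[0.5,0,0],"hand":0.2},{"dr":[0,0,0],"linear":[0.5,0,0],"hand":0.2}]'
python3 - <<'E'
from h import *
st()
E
```

```text
time: 5.3
ee_pos: [0.5705, -0.1811, 0.0385]
tool_rot: [[0.001, 0.993, -0.115], [-0.0, -0.115, -0.993], [-1.0, 0.001, 0.0]]
force: [-0.5, -0.3, -0.0]
width: 0.0307
t 5.3 p [ 0.5705 -0.1811  0.0385] case [ 0.0004 -0.049 ] f [-0.45 -0.29 -0.05] fy -0.34 w 0.0307 yang -0.115 xax [ 1.1e-03 -3.0e-04 -1.0e+00]
```

```bash
python3 -m pendant '[{"dr":[0,0,0],"linear":[1,0,0],"hand":0.2},{"dr":[0,0,0],"linear":[1,0,0],"hand":0.2},{"dr":[0,0,0],"linear":[1,0,0],"hand":0.2},{"dr":[0,0,0],"linear":[1,0,0],"hand":0.2},{"dr":[0,0,0],"linear":[0.5,0,0],"hand":0.2}]'
python3 - <<'E'
from h import *
st()
E
```

```text
time: 5.8
ee_pos: [0.5701, -0.181, 0.0331]
tool_rot: [[-0.0, 0.993, -0.115], [0.0, -0.115, -0.993], [-1.0, -0.0, -0.0]]
force: [0.4, -0.3, -0.1]
width: 0.031
t 5.8 p [ 0.5701 -0.181   0.0331] case [-0.0001 -0.0489] f [ 0.44 -0.27 -0.08] fy -0.22 w 0.031 yang -0.1151 xax [-2.e-04  1.e-04 -1.e+00]
```

```bash
python3 -m pendant '[{"dr":[0,0,0],"linear":[0.5,0,0],"hand":0.2},{"dr":[0,0,0],"linear":[0.5,0,0],"hand":0.2},{"dr":[0,0,0],"linear":[0.5,0,0],"hand":0.2},{"dr":[0,0,0],"linear":[0,0,0],"hand":0.2},{"dr":[0,0,0],"linear":[0,0,0],"hand":0.2}]'
python3 - <<'E'
from h import *
st()
E
```

```text
time: 6.3
ee_pos: [0.5702, -0.181, 0.0324]
tool_rot: [[0.0, 0.993, -0.115], [-0.0, -0.115, -0.993], [-1.0, 0.0, 0.0]]
force: [-2.1, 0.7, 4.9]
width: 0.0308
t 6.3 p [ 0.5702 -0.181   0.0324] case [ 0.     -0.0489] f [-2.06  0.74  4.94] fy 0.49 w 0.0308 yang -0.115 xax [ 3.e-04 -1.e-04 -1.e+00]
```

Contact with the floor (about 5 N). Releasing gently.

```bash
python3 -m pendant '[{"dr":[0,0,0],"linear":[-0.5,0,0],"hand":0.45},{"dr":[0,0,0],"linear":[0,0,0],"hand":0.55},{"dr":[0,0,0],"linear":[0,0,0],"hand":0.6},{"dr":[0,0,0],"linear":[0,0,0],"hand":0.6},{"dr":[0,0,0],"linear":[0,0,0],"hand":0.6}]'
python3 - <<'E'
from h import *
st()
cap('wrist','w3.png')
E
```

```text
time: 6.8
ee_pos: [0.5701, -0.181, 0.0322]
tool_rot: [[-0.0, 0.993, -0.115], [0.0, -0.115, -0.993], [-1.0, -0.0, -0.0]]
force: [0.6, 0.1, 1.1]
width: 0.051
t 6.8 p [ 0.5701 -0.181   0.0322] case [-0.     -0.0489] f [0.58 0.12 1.05] fy 0.19 w 0.051 yang -0.115 xax [-1.e-04  0.e+00 -1.e+00]
```

View pics/w3.png

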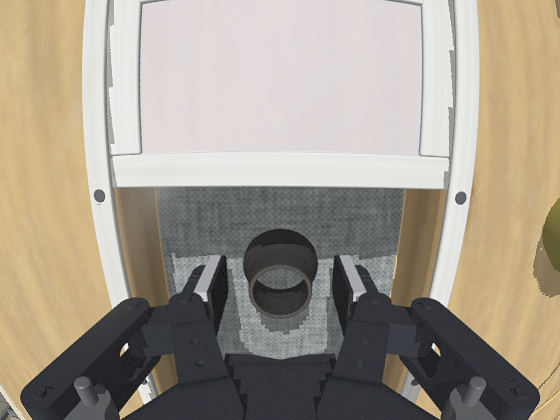

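```bash
python3 -m pendant '[{"dr":[0,0,0],"linear":[-10,0,0],"hand":0.6},{"dr":[0,0,0],"linear":[-25,0,0],"hand":0.6},{"dr":[0,0,0],"linear":[-30,0,0],"hand":0.6},{"dr":[0,0,0],"linear":[-30,0,0],"hand":0.3},{"dr":[0,0,0],"linear":[-10,0,0],"hand":0}]'
python3 - <<'E'
from h import *
st();w=CR@[0,.118]+CT;plan((*w,.13),n=5)
E
```

```text
time: 7.35
ee_pos: [0.5713, -0.1814, 0.1415]
tool_rot: [[0.005, 0.993, -0.115], [-0.002, -0.115, -0.993], [-1.0, 0.005, 0.001]]
force: [0.4, -0.4, -0.0]
width: 0.023
t 7.35 p [ 0.5713 -0.1814  0.1415] case [ 0.0012 -0.0492] f [ 0.38 -0.41 -0.03] fy -0.37 w 0.023 yang -0.115 xax [ 0.0048 -0.0016 -1.    ]
[0.0006, 0.0002, -0.001] [2.3, -0.2, -33.4]
[0.0006, 0.0002, -0.001] [2.3, -0.2, -33.4]
[0.0006, 0.0002, -0.001] [2.3, -0.2, -33.4]
[0.0006, 0.0002, -0.001] [2.3, -0.2, -33.4]
[0.0006, 0.0002, -0.001] [2.3, -0.2, -33.4]
```

```bash
python3 -m pendant '[{"dr":[0,0,0],"linear":[0,0,-20],"hand":0},{"dr":[0,0,0],"linear":[0,0,-40],"hand":0},{"dr":[0,0,0],"linear":[0,0,-45],"hand":0},{"dr":[0,0,0],"linear":[0,0,-40],"hand":0},{"dr":[0,0,0],"linear":[0,0,-22],"hand":0}]'
python3 -m pendant '[{"dr":[0,0,0],"linear":[5,0,0],"hand":0},{"dr":[0,0,0],"linear":[15,0,0],"hand":0},{"dr":[0,0,0],"linear":[15,0,0],"hand":0},{"dr":[0,0,0],"linear":[12,0,0],"hand":0},{"dr":[0,0,0],"linear":[5,0,0],"hand":0}]'
python3 - <<'E'
from h import *
st();cap('wrist','w4.png');cap('scene','s4.png');st()
E
```

```text
time: 7.85
ee_pos: [0.5892, -0.0124, 0.137]
tool_rot: [[-0.0, 0.994, -0.113], [0.0, -0.113, -0.994], [-1.0, -0.0, -0.0]]
force: [0.5, -0.7, 0.0]
width: -0.0002
time: 8.35
ee_pos: [0.5882, -0.016, 0.0828]
tool_rot: [[-0.003, 0.993, -0.116], [-0.0, -0.116, -0.993], [-1.0, -0.003, 0.0]]
force: [0.5, -0.1, -0.4]
width: 0.0002
t 8.35 p [ 0.5882 -0.016   0.0828] case [-0.0014  0.1171] f [ 0.46 -0.14 -0.41] fy -0.08 w 0.0002 yang -0.1163 xax [-0.003 -0.    -1.   ]
t 8.45 p [ 0.5887 -0.0157  0.0839] case [-0.0011  0.1174] f [-0.24  0.35 -0.04] fy 0.32 w 0.0001 yang -0.116 xax [-0.002  0.    -1.   ]
```

View pics/w4.png

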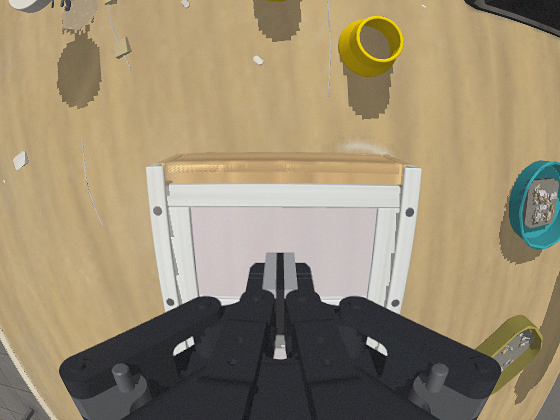

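View pics/s4.png

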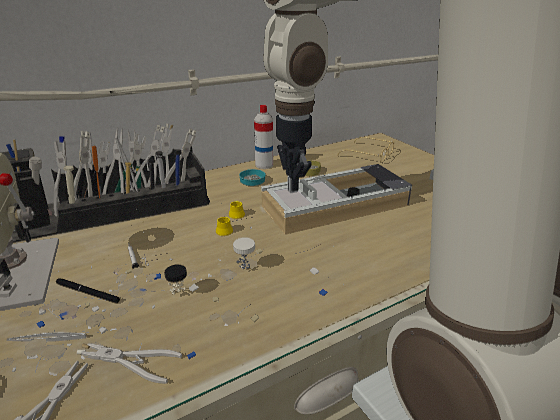

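```bash
python3 -m pendant '[{"dr":[0,0,0],"linear":[3,0,0],"hand":0},{"dr":[0,0,0],"linear":[4,0,2],"hand":0},{"dr":[0,0,0],"linear":[2,0,4],"hand":0},{"dr":[0,0,0],"linear":[0,0,5],"hand":0},{"dr":[0,0,0],"linear":[0,0,4],"hand":0}]'
python3 - <<'E'
from h import *
st()
E
```

```text
time: 8.95
ee_pos: [0.5876, -0.0305, 0.0765]
tool_rot: [[0.0, 0.993, -0.115], [-0.0, -0.115, -0.993], [-1.0, 0.0, 0.0]]
force: [-0.6, 1.4, -0.6]
width: 0.0001
t 8.95 p [ 0.5876 -0.0305  0.0765] case [-0.0003  0.1026] f [-0.59  1.36 -0.61] fy 1.28 w 0.0001 yang -0.1152 xax [ 2.e-04 -1.e-04 -1.e+00]
```

```bash
python3 -m pendant '[{"dr":[0,0,0],"linear":[0,0,3],"hand":0},{"dr":[0,0,0],"linear":[0,0,3],"hand":0},{"dr":[0,0,0],"linear":[0,0,4],"hand":0},{"dr":[0,0,0],"linear":[0,0,5],"hand":0},{"dr":[0,0,0],"linear":[0,0,6],"hand":0}]'
python3 - <<'E'
from h import *
st()
E
```

```text
time: 9.45
ee_pos: [0.5853, -0.0501, 0.0765]
tool_rot: [[0.0, 0.994, -0.114], [0.002, -0.114, -0.994], [-1.0, 0.0, -0.002]]
force: [0.2, 6.1, 2.0]
width: 0.0003
t 9.45 p [ 0.5853 -0.0501  0.0765] case [-0.0003  0.0829] f [0.18 6.07 2.02] fy 6.05 w 0.0003 yang -0.114 xax [ 4.0e-04  2.1e-03 -1.0e+00]
```

```bash
python3 -m pendant '[{"dr":[0,0,0],"linear":[0,0,8],"hand":0},{"dr":[0,0,0],"linear":[0,0,8],"hand":0},{"dr":[0,0,0],"linear":[0,0,8],"hand":0},{"dr":[0,0,0],"linear":[0,0,8],"hand":0},{"dr":[0,0,0],"linear":[0,0,8],"hand":0}]'
python3 -m pendant '[{"dr":[0,0,0],"linear":[0,0,8],"hand":0},{"dr":[0,0,0],"linear":[0,0,8],"hand":0},{"dr":[0,0,0],"linear":[0,0,8],"hand":0},{"dr":[0,0,0],"linear":[0,0,6],"hand":0},{"dr":[0,0,0],"linear":[0,0,3],"hand":0}]'
python3 - <<'E'
from h import *
st()
cap('wrist','w5.png');st()
E
```

```text
time: 9.95
ee_pos: [0.5804, -0.09, 0.0764]
tool_rot: [[-0.0, 0.993, -0.114], [0.002, -0.114, -0.993], [-1.0, -0.0, -0.002]]
force: [-0.7, 6.5, 1.8]
width: -0.0
time: 10.45
ee_pos: [0.5765, -0.1229, 0.0764]
tool_rot: [[-0.0, 0.993, -0.114], [0.002, -0.114, -0.993], [-1.0, -0.001, -0.002]]
force: [-2.5, 6.2, 2.9]
width: 0.0001
t 10.45 p [ 0.5765 -0.1229  0.0764] case [-0.0005  0.0095] f [-2.52  6.22  2.87] fy 5.88 w 0.0001 yang -0.1146 xax [-4.e-04  2.e-03 -1.e+00]
t 10.5 p [ 0.5764 -0.1232  0.0764] case [-0.0005  0.0092] f [-2.2   3.76  1.09] fy 3.48 w -0.0004 yang -0.1147 xax [-5.0e-04  1.6e-03 -1.0e+00]
```

View pics/w5.png

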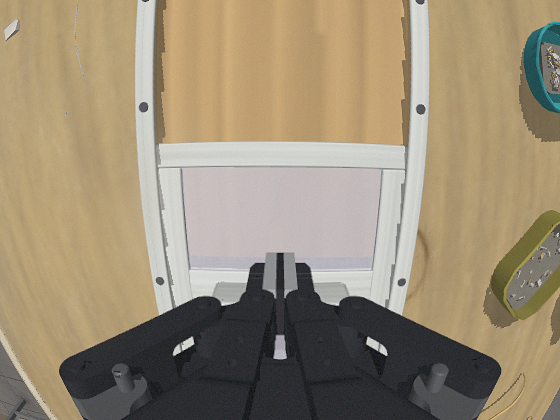

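```bash
python3 -m pendant '[{"dr":[0,0,0],"linear":[0,0,4],"hand":0},{"dr":[0,0,0],"linear":[0,0,5],"hand":0},{"dr":[0,0,0],"linear":[0,0,5],"hand":0},{"dr":[0,0,0],"linear":[0,0,3],"hand":0},{"dr":[0,0,0],"linear":[0,0,1],"hand":0}]'
python3 - <<'E'
from h import *
st()
E
python3 -m pendant '[{"dr":[0,0,0],"linear":[0,0,0.5],"hand":0},{"dr":[0,0,0],"linear":[0,0,0.5],"hand":0},{"dr":[0,0,0],"linear":[0,0,0.5],"hand":0},{"dr":[0,0,0],"linear":[0,0,0.5],"hand":0},{"dr":[0,0,0],"linear":[0,0,0.5],"hand":0}]'
python3 - <<'E'
from h import *
st()
E
```

```text
time: 11.0
ee_pos: [0.5743, -0.1406, 0.0764]
tool_rot: [[-0.001, 0.993, -0.114], [0.002, -0.114, -0.993], [-1.0, -0.001, -0.002]]
force: [-2.2, 6.4, 2.3]
width: 0.0
t 11.0 p [ 0.5743 -0.1406  0.0764] case [-0.0006 -0.0084] f [-2.21  6.36  2.32] fy 6.06 w 0.0 yang -0.1145 xax [-7.e-04  2.e-03 -1.e+00]
time: 11.5
ee_pos: [0.5741, -0.1428, 0.0764]
tool_rot: [[-0.001, 0.993, -0.114], [0.002, -0.114, -0.993], [-1.0, -0.001, -0.002]]
force: [-1.7, 7.1, 2.9]
width: -0.0001
t 11.5 p [ 0.5741 -0.1428  0.0764] case [-0.0006 -0.0106] f [-1.71  7.1   2.9 ] fy 6.85 w -0.0001 yang -0.1142 xax [-7.e-04  2.e-03 -1.e+00]
```

```bash
python3 -m pendant '[{"dr":[0,0,0],"linear":[0,0,0.5],"hand":0},{"dr":[0,0,0],"linear":[0,0,0.5],"hand":0},{"dr":[0,0,0],"linear":[0,0,0.5],"hand":0},{"dr":[0,0,0],"linear":[0,0,0.5],"hand":0},{"dr":[0,0,0],"linear":[0,0,0.2],"hand":0}]'
python3 -c "
from h import *
st()"
```

```text
time: 12.0
ee_pos: [0.5738, -0.145, 0.0764]
tool_rot: [[-0.001, 0.993, -0.114], [0.002, -0.114, -0.993], [-1.0, -0.001, -0.002]]
force: [-2.1, 6.3, 3.8]
width: -0.0001
t 12.0 p [ 0.5738 -0.145   0.0764] case [-0.0006 -0.0128] f [-2.14  6.32  3.82] fy 6.02 w -0.0001 yang -0.1143 xax [-8.e-04  2.e-03 -1.e+00]
```

```bash
python3 -m pendant '[{"dr":[0,0,0],"linear":[0,0,0.5],"hand":0},{"dr":[0,0,0],"linear":[0,0,0.5],"hand":0},{"dr":[0,0,0],"linear":[0,0,0.5],"hand":0},{"dr":[0,0,0],"linear":[0,0,0.3],"hand":0},{"dr":[0,0,0],"linear":[0,0,0.2],"hand":0}]'
python3 -c "
from h import *
st()"
```

```text
time: 12.5
ee_pos: [0.5736, -0.147, 0.0764]
tool_rot: [[-0.001, 0.993, -0.114], [0.002, -0.114, -0.993], [-1.0, -0.001, -0.002]]
force: [-2.4, 5.6, 2.6]
width: 0.0003
t 12.5 p [ 0.5736 -0.147   0.0764] case [-0.0006 -0.0148] f [-2.45  5.58  2.6 ] fy 5.26 w 0.0003 yang -0.1143 xax [-7.0e-04  1.9e-03 -1.0e+00]
```

```bash
python3 -m pendant '[{"dr":[0,0,0],"linear":[0,0,0.5],"hand":0},{"dr":[0,0,0],"linear":[0,0,0.5],"hand":0},{"dr":[0,0,0],"linear":[0,0,0.5],"hand":0},{"dr":[0,0,0],"linear":[0,0,0.3],"hand":0},{"dr":[0,0,0],"linear":[0,0,0.2],"hand":0}]'
python3 -c "
from h import *
st()"
```

```text
time: 13.0
ee_pos: [0.5733, -0.149, 0.0764]
tool_rot: [[-0.001, 0.993, -0.114], [0.002, -0.114, -0.993], [-1.0, -0.001, -0.002]]
force: [-2.9, 6.1, 3.3]
width: -0.0003
t 13.0 p [ 0.5733 -0.149   0.0764] case [-0.0006 -0.0168] f [-2.94  6.14  3.33] fy 5.75 w -0.0003 yang -0.1142 xax [-7.e-04  2.e-03 -1.e+00]
```

```bash
echo; python3 -c "
from h import *
st()"
```

```text
t 13.0 p [ 0.5733 -0.149   0.0764] case [-0.0006 -0.0168] f [-2.94  6.14  3.33] fy 5.75 w -0.0003 yang -0.1142 xax [-7.e-04  2.e-03 -1.e+00]
```

```bash
python3 -m pendant '[{"dr":[0,0,0],"linear":[0,0,0.5],"hand":0},{"dr":[0,0,0],"linear":[0,0,0.5],"hand":0},{"dr":[0,0,0],"linear":[0,0,0.5],"hand":0},{"dr":[0,0,0],"linear":[0,0,0.3],"hand":0},{"dr":[0,0,0],"linear":[0,0,0.2],"hand":0}]'
python3 -c "
from h import *
st()"
```

```text
time: 13.5
ee_pos: [0.5731, -0.151, 0.0764]
tool_rot: [[-0.001, 0.993, -0.114], [0.002, -0.114, -0.993], [-1.0, -0.001, -0.002]]
force: [-1.5, 6.5, 2.6]
width: -0.0001
t 13.5 p [ 0.5731 -0.151   0.0764] case [-0.0006 -0.0188] f [-1.48  6.51  2.63] fy 6.29 w -0.0001 yang -0.1142 xax [-8.e-04  2.e-03 -1.e+00]
```

```bash
python3 -m pendant '[{"dr":[0,0,0],"linear":[0,0,0.5],"hand":0},{"dr":[0,0,0],"linear":[0,0,0.5],"hand":0},{"dr":[0,0,0],"linear":[0,0,0.5],"hand":0},{"dr":[0,0,0],"linear":[0,0,0.3],"hand":0},{"dr":[0,0,0],"linear":[0,0,0.2],"hand":0}]'
python3 -c "
from h import *
st()"
```

```text
time: 14.0
ee_pos: [0.5728, -0.153, 0.0764]
tool_rot: [[-0.001, 0.993, -0.114], [0.002, -0.114, -0.993], [-1.0, -0.001, -0.002]]
force: [-3.0, 6.9, 3.2]
width: 0.0
t 14.0 p [ 0.5728 -0.153   0.0764] case [-0.0006 -0.0208] f [-2.96  6.95  3.24] fy 6.55 w 0.0 yang -0.1143 xax [-8.e-04  2.e-03 -1.e+00]
```

```bash
python3 -m pendant '[{"dr":[0,0,0],"linear":[0,0,0.5],"hand":0},{"dr":[0,0,0],"linear":[0,0,0.5],"hand":0},{"dr":[0,0,0],"linear":[0,0,0.5],"hand":0},{"dr":[0,0,0],"linear":[0,0,0.3],"hand":0},{"dr":[0,0,0],"linear":[0,0,0.2],"hand":0}]'
python3 -c "
from h import *
st()"
```

```text
time: 14.5
ee_pos: [0.5726, -0.155, 0.0764]
tool_rot: [[-0.001, 0.993, -0.114], [0.002, -0.114, -0.993], [-1.0, -0.001, -0.002]]
force: [-3.1, 6.8, 3.3]
width: 0.0002
t 14.5 p [ 0.5726 -0.155   0.0764] case [-0.0006 -0.0228] f [-3.09  6.81  3.28] fy 6.4 w 0.0002 yang -0.1143 xax [-8.e-04  2.e-03 -1.e+00]
```

```bash
python3 -m pendant '[{"dr":[0,0,0],"linear":[0,0,0.5],"hand":0},{"dr":[0,0,0],"linear":[0,0,0.5],"hand":0},{"dr":[0,0,0],"linear":[0,0,0.5],"hand":0},{"dr":[0,0,0],"linear":[0,0,0.3],"hand":0},{"dr":[0,0,0],"linear":[0,0,0.2],"hand":0}]'
python3 -c "
from h import *
st()"
```

```text
time: 15.0
ee_pos: [0.5724, -0.157, 0.0764]
tool_rot: [[-0.001, 0.993, -0.114], [0.002, -0.114, -0.993], [-1.0, -0.001, -0.002]]
force: [-3.9, 6.8, 3.2]
width: -0.0002
t 15.0 p [ 0.5724 -0.157   0.0764] case [-0.0006 -0.0248] f [-3.91  6.78  3.25] fy 6.28 w -0.0002 yang -0.1143 xax [-8.e-04  2.e-03 -1.e+00]
```

```bash
python3 -m pendant '[{"dr":[0,0,0],"linear":[0,-0.1,0.5],"hand":0},{"dr":[0,0,0],"linear":[0,-0.1,0.5],"hand":0},{"dr":[0,0,0],"linear":[0,0,0.5],"hand":0},{"dr":[0,0,0],"linear":[0,0,0.3],"hand":0},{"dr":[0,0,0],"linear":[0,0,0.2],"hand":0}]'
python3 -c "
from h import *
st()"
```

```text
time: 15.5
ee_pos: [0.5721, -0.1589, 0.0764]
tool_rot: [[-0.0, 0.993, -0.114], [0.002, -0.114, -0.993], [-1.0, -0.001, -0.002]]
force: [-1.8, 6.8, 2.7]
width: 0.0001
t 15.5 p [ 0.5721 -0.1589  0.0764] case [-0.0007 -0.0268] f [-1.81  6.81  2.69] fy 6.55 w 0.0001 yang -0.1142 xax [-5.e-04  2.e-03 -1.e+00]
```

```bash
python3 -m pendant '[{"dr":[0,0,0],"linear":[0,0,0.5],"hand":0},{"dr":[0,0,0],"linear":[0,0,0.5],"hand":0},{"dr":[0,0,0],"linear":[0,0,0.5],"hand":0},{"dr":[0,0,0],"linear":[0,0,0.3],"hand":0},{"dr":[0,0,0],"linear":[0,0,0.2],"hand":0}]'
python3 -c "
from h import *
st()"
```

```text
time: 16.0
ee_pos: [0.5719, -0.1609, 0.0764]
tool_rot: [[-0.0, 0.993, -0.114], [0.002, -0.114, -0.993], [-1.0, -0.001, -0.002]]
force: [-1.9, 5.8, 2.3]
width: -0.0002
t 16.0 p [ 0.5719 -0.1609  0.0764] case [-0.0007 -0.0288] f [-1.87  5.83  2.33] fy 5.57 w -0.0002 yang -0.1143 xax [-5.0e-04  1.9e-03 -1.0e+00]
```

```bash
python3 -m pendant '[{"dr":[0,0,0],"linear":[0,0,0.5],"hand":0},{"dr":[0,0,0],"linear":[0,0,0.5],"hand":0},{"dr":[0,0,0],"linear":[0,0,0.5],"hand":0},{"dr":[0,0,0],"linear":[0,0,0.3],"hand":0},{"dr":[0,0,0],"linear":[0,0,0.2],"hand":0}]'
python3 -c "
from h import *
st()"
```

```text
time: 16.5
ee_pos: [0.5716, -0.1629, 0.0764]
tool_rot: [[-0.001, 0.993, -0.114], [0.002, -0.114, -0.993], [-1.0, -0.001, -0.002]]
force: [-2.5, 6.7, 2.7]
width: 0.0001
t 16.5 p [ 0.5716 -0.1629  0.0764] case [-0.0007 -0.0308] f [-2.53  6.69  2.75] fy 6.35 w 0.0001 yang -0.1143 xax [-5.e-04  2.e-03 -1.e+00]
```

```bash
python3 -m pendant '[{"dr":[0,0,0],"linear":[0,0,0.5],"hand":0},{"dr":[0,0,0],"linear":[0,0,0.5],"hand":0},{"dr":[0,0,0],"linear":[0,0,0.5],"hand":0},{"dr":[0,0,0],"linear":[0,0,0.3],"hand":0},{"dr":[0,0,0],"linear":[0,0,0.2],"hand":0}]'
python3 -c "
from h import *
st()"
```

```text
time: 17.0
ee_pos: [0.5714, -0.1649, 0.0764]
tool_rot: [[-0.001, 0.993, -0.114], [0.002, -0.114, -0.993], [-1.0, -0.001, -0.002]]
force: [-1.6, 6.2, 2.4]
width: -0.0
t 17.0 p [ 0.5714 -0.1649  0.0764] case [-0.0007 -0.0328] f [-1.56  6.2   2.43] fy 5.98 w -0.0 yang -0.1143 xax [-5.0e-04  1.9e-03 -1.0e+00]
```

```bash
python3 -m pendant '[{"dr":[0,0,0],"linear":[0,0,0.5],"hand":0},{"dr":[0,0,0],"linear":[0,0,0.5],"hand":0},{"dr":[0,0,0],"linear":[0,0,0.5],"hand":0},{"dr":[0,0,0],"linear":[0,0,0.3],"hand":0},{"dr":[0,0,0],"linear":[0,0,0.2],"hand":0}]'
python3 -c "
from h import *
st()"
```

```text
time: 17.5
ee_pos: [0.5712, -0.1669, 0.0764]
tool_rot: [[-0.001, 0.993, -0.114], [0.002, -0.114, -0.993], [-1.0, -0.001, -0.002]]
force: [-2.3, 5.8, 2.3]
width: -0.0003
t 17.5 p [ 0.5712 -0.1669  0.0764] case [-0.0007 -0.0348] f [-2.26  5.79  2.31] fy 5.48 w -0.0003 yang -0.1143 xax [-5.e-04  2.e-03 -1.e+00]
```

```bash
python3 -m pendant '[{"dr":[0,0,0],"linear":[0,0,0.5],"hand":0},{"dr":[0,0,0],"linear":[0,0,0.5],"hand":0},{"dr":[0,0,0],"linear":[0,0,0.5],"hand":0},{"dr":[0,0,0],"linear":[0,0,0.3],"hand":0},{"dr":[0,0,0],"linear":[0,0,0.2],"hand":0}]'
python3 -c "
from h import *
st()"
```

```text
time: 18.0
ee_pos: [0.5709, -0.1689, 0.0764]
tool_rot: [[-0.001, 0.993, -0.114], [0.002, -0.114, -0.993], [-1.0, -0.001, -0.002]]
force: [-2.2, 5.8, 2.4]
width: 0.0
t 18.0 p [ 0.5709 -0.1689  0.0764] case [-0.0007 -0.0368] f [-2.16  5.84  2.36] fy 5.54 w 0.0 yang -0.1143 xax [-6.0e-04  1.9e-03 -1.0e+00]
```

```bash
python3 -m pendant '[{"dr":[0,0,0],"linear":[0,0,0.5],"hand":0},{"dr":[0,0,0],"linear":[0,0,0.5],"hand":0},{"dr":[0,0,0],"linear":[0,0,0.5],"hand":0},{"dr":[0,0,0],"linear":[0,0,0.3],"hand":0},{"dr":[0,0,0],"linear":[0,0,0.2],"hand":0}]'
python3 -c "
from h import *
st()"
```

```text
time: 18.5
ee_pos: [0.5706, -0.1708, 0.0764]
tool_rot: [[-0.001, 0.993, -0.114], [0.002, -0.114, -0.993], [-1.0, -0.001, -0.002]]
force: [-2.2, 6.7, 2.3]
width: 0.0003
t 18.5 p [ 0.5706 -0.1708  0.0764] case [-0.0007 -0.0388] f [-2.15  6.7   2.34] fy 6.4 w 0.0003 yang -0.1142 xax [-7.e-04  2.e-03 -1.e+00]
```

```bash
python3 -m pendant '[{"dr":[0,0,0],"linear":[0,0,0.5],"hand":0},{"dr":[0,0,0],"linear":[0,0,0.5],"hand":0},{"dr":[0,0,0],"linear":[0,0,0.5],"hand":0},{"dr":[0,0,0],"linear":[0,0,0.3],"hand":0},{"dr":[0,0,0],"linear":[0,0,0.2],"hand":0}]'
python3 -c "
from h import *
st()"
```

```text
time: 19.0
ee_pos: [0.5704, -0.1728, 0.0764]
tool_rot: [[-0.001, 0.993, -0.114], [0.002, -0.114, -0.993], [-1.0, -0.001, -0.002]]
force: [-2.3, 5.6, 3.4]
width: -0.0004
t 19.0 p [ 0.5704 -0.1728  0.0764] case [-0.0007 -0.0408] f [-2.29  5.61  3.4 ] fy 5.3 w -0.0004 yang -0.1143 xax [-6.0e-04  1.9e-03 -1.0e+00]
```

```bash
python3 -m pendant '[{"dr":[0,0,0],"linear":[0,0,0.5],"hand":0},{"dr":[0,0,0],"linear":[0,0,0.5],"hand":0},{"dr":[0,0,0],"linear":[0,0,0.5],"hand":0},{"dr":[0,0,0],"linear":[0,0,0.3],"hand":0},{"dr":[0,0,0],"linear":[0,0,0.2],"hand":0}]'
python3 -c "
from h import *
st()"
```

```text
time: 19.5
ee_pos: [0.5702, -0.1748, 0.0764]
tool_rot: [[-0.001, 0.993, -0.114], [0.002, -0.114, -0.993], [-1.0, -0.001, -0.002]]
force: [-2.6, 6.5, 2.4]
width: 0.0001
t 19.5 p [ 0.5702 -0.1748  0.0764] case [-0.0007 -0.0428] f [-2.64  6.46  2.36] fy 6.11 w 0.0001 yang -0.1143 xax [-7.0e-04  1.9e-03 -1.0e+00]
```

```bash
python3 -m pendant '[{"dr":[0,0,0],"linear":[0,0,0.5],"hand":0},{"dr":[0,0,0],"linear":[0,0,0.5],"hand":0},{"dr":[0,0,0],"linear":[0,0,0.5],"hand":0},{"dr":[0,0,0],"linear":[0,0,0.3],"hand":0},{"dr":[0,0,0],"linear":[0,0,0.2],"hand":0}]'
python3 -c "
from h import *
st()"
```

```text
time: 20.0
ee_pos: [0.57, -0.1761, 0.0764]
tool_rot: [[-0.001, 0.994, -0.114], [0.003, -0.113, -0.994], [-1.0, -0.001, -0.003]]
force: [-1.4, 9.6, 3.7]
width: 0.0001
t 20.0 p [ 0.57   -0.1761  0.0764] case [-0.0007 -0.0441] f [-1.44  9.56  3.68] fy 9.32 w 0.0001 yang -0.1137 xax [-5.0e-04  3.3e-03 -1.0e+00]
```

```bash
python3 -m pendant '[{"dr":[0,0,0],"linear":[0,0,0.3],"hand":0},{"dr":[0,0,0],"linear":[0,0,0.3],"hand":0},{"dr":[0,0,0],"linear":[0,0,0.2],"hand":0},{"dr":[0,0,0],"linear":[0,0,0],"hand":0},{"dr":[0,0,0],"linear":[0,0,0],"hand":0}]'
python3 -c "
from h import *
st()"
```

```text
time: 20.5
ee_pos: [0.57, -0.1766, 0.0765]
tool_rot: [[-0.0, 0.994, -0.113], [0.004, -0.113, -0.994], [-1.0, -0.001, -0.004]]
force: [-3.1, 11.7, 3.1]
width: -0.0001
t 20.5 p [ 0.57   -0.1766  0.0765] case [-0.0007 -0.0446] f [-3.14 11.7   3.12] fy 11.25 w -0.0001 yang -0.1135 xax [-4.0e-04  3.8e-03 -1.0e+00]
```

```bash
python3 -m pendant '[{"dr":[0,0,0],"linear":[0,0,0.3],"hand":0},{"dr":[0,0,0],"linear":[0,0,0.2],"hand":0},{"dr":[0,0,0],"linear":[0,0,0],"hand":0},{"dr":[0,0,0],"linear":[0,0,0],"hand":0},{"dr":[0,0,0],"linear":[0,0,0],"hand":0}]'
python3 -c "
from h import *
st()"
```

```text
time: 21.0
ee_pos: [0.5699, -0.1769, 0.0764]
tool_rot: [[-0.0, 0.994, -0.113], [0.004, -0.113, -0.994], [-1.0, -0.001, -0.004]]
force: [-1.8, 12.3, 3.7]
width: -0.0002
t 21.0 p [ 0.5699 -0.1769  0.0764] case [-0.0007 -0.0449] f [-1.83 12.27  3.69] fy 11.97 w -0.0002 yang -0.1133 xax [-5.0e-04  4.2e-03 -1.0e+00]
```

```bash
python3 -m pendant '[{"dr":[0,0,0],"linear":[0,0,0.3],"hand":0},{"dr":[0,0,0],"linear":[0,0,0],"hand":0},{"dr":[0,0,0],"linear":[0,0,0],"hand":0},{"dr":[0,0,0],"linear":[0,0,0],"hand":0},{"dr":[0,0,0],"linear":[0,0,0],"hand":0}]'
python3 -c "
from h import *
st()"
```

```text
time: 21.5
ee_pos: [0.5699, -0.1771, 0.0764]
tool_rot: [[-0.0, 0.994, -0.113], [0.004, -0.113, -0.994], [-1.0, -0.001, -0.004]]
force: [-1.6, 13.7, 3.7]
width: 0.0005
t 21.5 p [ 0.5699 -0.1771  0.0764] case [-0.0007 -0.0451] f [-1.58 13.75  3.74] fy 13.47 w 0.0005 yang -0.1132 xax [-4.0e-04  4.4e-03 -1.0e+00]
```

Seated at about 13 N in total. Now backing away slowly, then up.

```bash
python3 -m pendant '[{"dr":[0,0,0],"linear":[0,0,-1],"hand":0},{"dr":[0,0,0],"linear":[0,0,-2],"hand":0},{"dr":[0,0,0],"linear":[0,0,-4],"hand":0},{"dr":[0,0,0],"linear":[0,0,-8],"hand":0},{"dr":[0,0,0],"linear":[0,0,-10],"hand":0}]'
python3 -c "
from h import *
st()"
python3 -m pendant '[{"dr":[0,0,0],"linear":[-10,0,-5],"hand":0},{"dr":[0,0,0],"linear":[-30,0,-10],"hand":0},{"dr":[0,0,0],"linear":[-40,0,-40],"hand":0},{"dr":[0,0,0],"linear":[-40,0,-45],"hand":0},{"dr":[0,0,0],"linear":[-30,0,-45],"hand":0}]'
python3 -m pendant '[{"dr":[0,0,0],"linear":[0,0,-45],"hand":0},{"dr":[0,0,0],"linear":[0,0,-45],"hand":0},{"dr":[0,0,0],"linear":[0,0,-20],"hand":0},{"dr":[0,0,0],"linear":[0,0,0],"hand":0},{"dr":[0,0,0],"linear":[0,0,0],"hand":0}]'
python3 - <<'E'
from h import *
st();im=cap('top','t6.png');cap('scene','s6.png')
cv2.imwrite('pics/t6c.png',cv2.resize(im[130:240,275:475,::-1],None,fx=4,fy=4,interpolation=cv2.INTER_CUBIC))
E
```

```text
time: 22.0
ee_pos: [0.5731, -0.1541, 0.0763]
tool_rot: [[0.0, 0.993, -0.115], [-0.0, -0.115, -0.993], [-1.0, 0.0, 0.0]]
force: [-0.1, -0.6, 1.3]
width: -0.0
t 22.0 p [ 0.5731 -0.1541  0.0763] case [-0.0003 -0.0219] f [-0.07 -0.56  1.31] fy -0.56 w -0.0 yang -0.1156 xax [ 1.e-04 -1.e-04 -1.e+00]
time: 22.5
ee_pos: [0.5879, -0.0247, 0.2156]
tool_rot: [[0.002, 0.993, -0.116], [-0.0, -0.116, -0.993], [-1.0, 0.002, -0.0]]
force: [1.7, -0.3, -0.2]
width: -0.0002
time: 23.0
ee_pos: [0.6004, 0.0837, 0.213]
tool_rot: [[0.0, 0.994, -0.113], [-0.0, -0.113, -0.994], [-1.0, 0.0, 0.0]]
force: [0.9, 0.1, -0.4]
width: 0.0001
t 23.0 p [0.6004 0.0837 0.213 ] case [-0.0011  0.2174] f [ 0.87  0.05 -0.43] fy 0.15 w 0.0001 yang -0.1137 xax [ 3.e-04 -3.e-04 -1.e+00]
```

View pics/t6c.png

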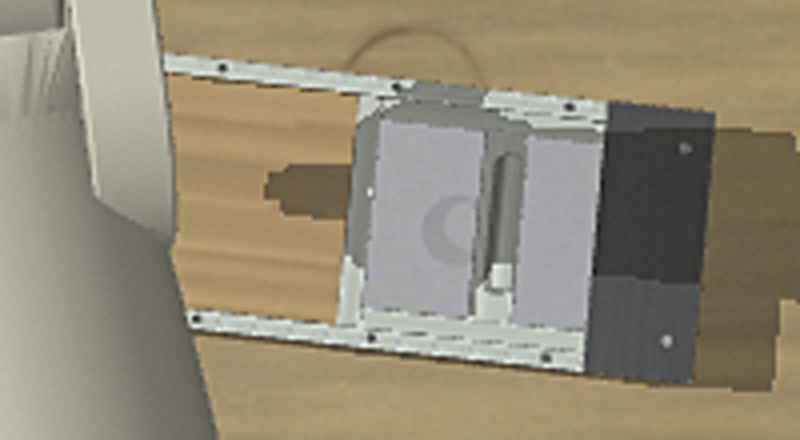

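View pics/s6.png

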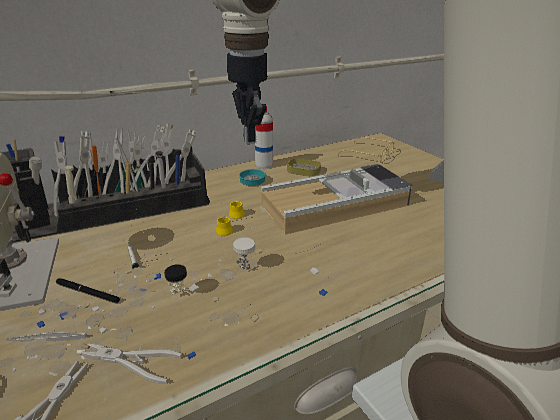

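```bash
python3 -c "
from h import *
print(order.hand_in())"
```

```text
the job is handed in; nothing more can be done
None
```

The loupe is standing in the bay and the hatch is closed into the seal. I handed the job in at about 23 s of the 54 s allowed; it reports no verdict.

- **Loupe:** I picked up the black one rather than its two yellow lookalikes and lowered it until the bay floor pushed back with about 5 N. After I let go, the wrist picture showed it upright at about x = 0, y = -49 mm of the case. In the last top picture its ring still shows through the hatch panel.
- **Hatch:** I pushed it with closed fingertips behind the pull bar. The rails rubbed at about 6 N. Once it met the seal, the resistance rose at about 4 N per mm, which matches the seal's stated stiffness. I stopped at about 13 N in total, roughly 7 N of it on the seal, and backed off slowly; the final picture shows the hatch still closed.
- **Bystanders:** The jars and the screwdriver look unmoved in the final scene picture.

**Not confirmed:**
- I could not measure the force left on the seal after letting go. I infer about 6 N, because the rail friction holds the hatch.
- My two estimates of where the hatch's front edge ended differ: about -139 mm from the arm's position, assuming how deep the fingertips are, and about -131 mm from the picture. Both lie within the range where the seal can sit, and I did not settle which is right.

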